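# Centre-punch the marked coupon

## Task

Take the spring-loaded centre punch out of its wooden block, set its point inside the yellow ring on the clamped steel coupon and press it straight down until the spring lets go, stopping there and never bearing down on the coupon much harder than the spring needs. Do not let the punch off anywhere else, put it back in its block standing upright on its collar, and leave the things lying around where they are.

Things in the scene. Friction and masses are not known exactly. Their poses are not given: they have to be found in the camera images.
- punch: Centre punch, 0.2 kg, point down in the holder. z runs from point to cap, origin at the extended point. From the point up (mm): steel nose 8 thick (z 0-28), round barrel 16 wide, tapered foot (22-70), brass collar 32 wide (70-76), dark ribbed square grip 18 x 18, flats square to x and y (76-126; hold here), brass cap 17 wide (126-135).
- punch_tip (a point): Point of the nose. The nose slides up into the barrel, up to a hard stop at 14 mm. Pressing meets 1 N, rising smoothly to a peak of about 13 N at 10 mm; there the hidden spring lets go and the force collapses (about 12 N at 11 mm, 10 N at 12 mm, 7 N at 13 mm, 3 N at 14 mm). Beyond 14 mm the punch is solid. It has let go once past 12.5 mm. Springs out again when lifted.
- holder: Wooden block, fixed, 70 x 70 mm (foot 86 x 86), 78 mm high, origin at the centre of its underside on the table. An upright through hole, 22 mm wide, at its centre. The punch hangs in it, its collar resting on the block's top: the punch's origin is then 8 mm above the holder's.
- jack: Grey screw jack, fixed, foot 84 x 64 mm, origin under its middle on the table. Its platen bears a dark steel coupon (110 mm along x, 50 along y) held by two steel clips at mid-length (6 mm higher). The coupon's top is 55 to 89 mm above the origin, depending on how far the jack was wound up; that height is not measured. It does not yield.
- mark (a point): Centre of the yellow ring, projected straight down to the table: x and y are the ring's, z is the jack's foot, not the coupon. The ring is painted on the coupon, 15 mm outside and 10 mm inside diameter, with a white cross in it, 32 mm along +x and 8 mm along +y of the jack. The black dots at the other end are old punch marks.
- tube_offcut: Bystander: dark square-tube offcut, 40 x 85 x 40 mm, lying.
- gas_cup_1: Bystander: pink ceramic cup, 19 mm in diameter, 42 mm high, standing.
- nut_m24: Bystander: dark hexagon nut, 35 x 39 x 19 mm.
- magnet_square_small: Bystander: flat red magnet square, 70 x 70 x 14 mm.
- paint_marker: Bystander: yellow marker pen, 131 mm long, 16 mm thick, lying.
There are look-alikes about, which are no part of the job. There is more than one size of the holder; the job needs the middle-sized.

How it is judged:
On the way:
1. the punch has let go (nose travel over 12.5 mm) with its point inside the yellow ring (within 5 mm of its centre), pressed on the coupon and upright within 0.12 rad (z of punch_tip in the frame of punch above 0.0125 m and horizontal distance between punch_tip and mark below 0.005 m and contact force between punch and jack above 0.5 N and angle between punch's own z axis and vertical below 0.12 rad), for 0.05 s.
At the end, for the whole second after the job is handed in: After the strike the punch hangs at rest in the holder's hole, point down: collar on the block's top (height within 3 mm), axis within 7 mm of the hole's and upright within 0.08 rad, nose sprung out (travel under 2 mm) (horizontal distance between punch and holder below 0.007 m and z of punch in the frame of holder between 0.005 and 0.011 m and angle between punch's own z axis and vertical below 0.08 rad and z of punch_tip in the frame of punch below 0.002 m and linear speed of punch below 0.02 m/s); the robot touches nothing.
It fails at once if the punch bears on the coupon or its rest with more than 19 N (contact force between punch and jack above 19 N).
It fails at once if the punch is let off (nose travel over 11 mm) with its point more than 6 mm from the centre of the ring (z of punch_tip in the frame of punch above 0.011 m and horizontal distance between punch_tip and mark above 0.006 m).
It fails at once if a bystander is shifted by more than 15 mm (distance of any of tube_offcut, gas_cup_1, nut_m24, magnet_square_small, paint_marker from where it was at the start of the episode above 0.015 m).
It also fails if it takes over 72 s, if anything falls off the work surface, if the arm or the gripper's body presses on something with over 40 N, if the wrist force passes 120 N, or if a joint passes its speed limit or range.

## Robot

A 7-joint arm with a two-finger parallel gripper is mounted at the origin on a cart in front of the work surface, level with it; the furniture and walls round the work are solid. World frame = base frame: x ahead of the robot, y to its left, z up, the work surface at z = 0. Lengths are in m, angles in rad, forces in N, time in s.
With the tool pointing down it reaches from about 0.425 to 0.95 m from the base axis. Payload 4.7 kg.
Tool frame: the origin (TCP) lies midway between the tips of the shut fingers; the grasp point (between the pads) lies 19 mm behind it; z points along the fingers, y is the direction in which the jaws open and shut (so a half turn about z gives the same grasp; the last joint's range is limited). The gripper opens to 85 mm and grips with 20 to 120 N. Pads are 22 mm wide; open, the fingers measure 114 mm over their backs; the gripper's body (76 mm by 85 mm) begins 54 mm behind the grasp point. The pads swing forward as they close: fully open they stand 13 mm farther back than shut.
Start: joints at [1.125, 0.469, -0.049, 1.532, 0.024, 1.141, -0.082], TCP at [0.273, -0.617, 0.231] pointing down, gripper open.
Joint ranges: [-2.59, 2.59], [-0.33, 1.99], [-1.39, 1.29], [0.1, 2.45], [-1.04, 4.18], [0.21, 1.99], [-2.66, 2.66]. Speed limits (rad/s): [2.57, 2.57, 3.14, 3.14, 3.14, 3.14, 3.14].

## Interface

Orientations are given as a unit quaternion [w, x, y, z].
In Python, from rig import arm, snapshot, camera_params, ticket gives the robot as it stands. The module is installed in compiled form; this text tells all that it offers.
- The arm moves only by the tool play_rows, never from a script. Its argument "moves" is text: rows parted by semicolons, each of 7 numbers parted by spaces: the shift along the tool's x, y, z in cm, then the turn, a rotation vector about the tool's x, y, z in rad, then the opening, from -1 (shut) to 1 (fully open), so that 0 is half open. In form: dx dy dz rx ry rz claw; .... A call has 1 to 20 rows; each row shifts and turns the commanded pose from where the row before left it, along the tool's axes as they then stand; what a row does not reach is not made up. A row lasts 1/12 s, in which the tool goes at most 41.7 mm and 7.16 degrees, less where a joint would pass 70% of its speed; a pose out of reach is approached as far as the arm can. A call is refused whole if a number of a shift passes 4.17 or a number of a turn 0.125, either way. A call with a gripper value outside its range is refused whole. The fingers move at their own pace and stop on an object; the grip force is fixed at half the most. Time passes only in rows, so rows that do not move let the fingers close. It gives the time, the measured TCP pose, the force and the opening at its end, in the units of the state.
- arm.sense(): the state, without advancing time (a new reading comes with each control period).
- snapshot(name): name is "scene" or "top" or "wrist"; returns the picture (384x512x3 uint8, red, green, blue); there is no depth.
- camera_params(name): a dict with "vfov" (degrees; the focal length in pixels is half the picture's height over the tangent of half this angle, whatever the lens; pixels are square), "cx", "cy" (the principal point, pixels), "k1" (the pictures are not rectified: a ray, as slopes to the right and down, at radius r is drawn at 1 + k1 r^2 times it, then the intrinsics apply), "extrinsics" (4x4, takes a point from camera to world coordinates). Camera axes: x right, y up, looking along -z (the intrinsics and any distortion apply to the point x, -y, -z); pixel columns grow to the right and rows downward; lengths in m; the calibration is good to about 2 mm. A picture is of the moment at which its call begins: read the wrist's pose just before it. camera_params takes no time and is no camera call; for the wrist camera it gives the pose at the moment of the call.
- ticket.hand_in(): hands the job in, once; it reports no verdict.
The state is a dict: "time_s": time; "joints": joint angles; "qd": joint speeds; "effort": joint torques, N m; "tcp_pos": TCP position; "tcp_rot": TCP orientation; "wrist_force": force on the tool from outside, world axes, zero at the start; "torque": the same for the moment, N m; "opening": opening from 0.0 (shut) to 1.0 (fully open).
Only numpy, scipy, OpenCV 4.12 (cv2) and the standard library are available. Lean on these libraries where they do the work, as an engineer would, in place of code of your own. Each camera call takes 0.05 s, during which the arm holds its last target.

## Working session

There is one attempt and no reset: what is moved stays moved. The work goes in short steps, Python scripts to look and compute and a tool call to move; the robot and the scene stay as the last step left them, time stands still between calls to the robot, and variables do not carry over. Pictures are saved under pics/ and viewed, and the job is handed in when it is done.

Besides the shell and the picture viewer there is one more tool, called after "Request:" as a command line: name --argument value ..., lists and objects as JSON in quotes. play_rows: Moves the arm, as the interface text tells. Its arguments: {"type":"object","properties":{"moves":{"type":"string"}},"required":["moves"]}

```bash
ls; mkdir -p pics; python3 - <<'E'
from rig import arm,snapshot,camera_params
import cv2
print(arm.sense())
for n in ("scene","top","wrist"):
    print(n,camera_params(n))
    im=snapshot(n); cv2.imwrite(f"pics/{n}0.png",im[:,:,::-1])
E
```

```text
pics
{'time_s': 0.0, 'joints': array([ 1.12507219,  0.46946244, -0.0486241 ,  1.5337111 ,  0.02410735,
        1.14101124, -0.08227982]), 'qd': array([ 0.00133356,  0.0001056 , -0.00108614, -0.00011633, -0.00101058,
       -0.00042791, -0.00067845]), 'effort': array([ 5.06722936e-04, -5.10303462e+01, -4.64304734e-02, -2.37710935e+01,
        1.07904029e-02,  7.60715251e-03,  1.17525241e-05]), 'tcp_pos': array([ 0.27306051, -0.6166487 ,  0.2302401 ]), 'tcp_rot': array([-9.73655695e-04,  9.78351801e-01,  2.06946245e-01, -2.40902608e-04]), 'wrist_force': array([-0.22176269, -0.61914071, -0.39465726]), 'torque': array([ 0.03171357, -0.01371942,  0.0005915 ]), 'opening': 0.9935622369876883}
scene {'vfov': 42.868212689846615, 'cx': 262.94934265833473, 'cy': 188.25573647291614, 'k1': -0.0008271596670252665, 'extrinsics': array([[-0.8259051 ,  0.34893126, -0.44286312,  0.02130064],
       [-0.56347677, -0.53780391,  0.62710516,  0.91354728],
       [-0.01935692,  0.76747243,  0.64078965,  0.77222606],
       [ 0.        ,  0.        ,  0.        ,  1.        ]])}
top {'vfov': 52.53720972427197, 'cx': 251.23649168904228, 'cy': 187.65611825623054, 'k1': -0.13372890375198548, 'extrinsics': array([[-2.65292173e-02,  9.81361239e-01, -1.90332128e-01,
         3.32240034e-01],
       [-9.99648038e-01, -2.60400182e-02,  5.07121669e-03,
         2.06718657e-01],
       [ 2.04434200e-05,  1.90399673e-01,  9.81706659e-01,
         1.16577675e+00],
       [ 0.00000000e+00,  0.00000000e+00,  0.00000000e+00,
         1.00000000e+00]])}
wrist {'vfov': 70.81931052969402, 'cx': 254.55639108980108, 'cy': 192.05212460021585, 'k1': -0.06178418213756902, 'extrinsics': array([[ 0.40475586,  0.88123305,  0.24413319,  0.3343716 ],
       [-0.91442307,  0.39058145,  0.10619128, -0.58913613],
       [-0.00177463, -0.26622256,  0.96390995,  0.37386294],
       [ 0.        ,  0.        ,  0.        ,  1.        ]])}
```

View pics/scene0.png

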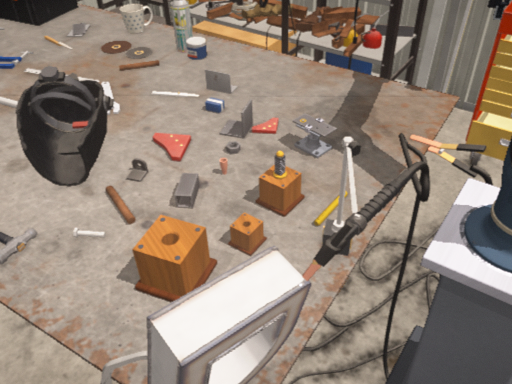

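View pics/top0.png

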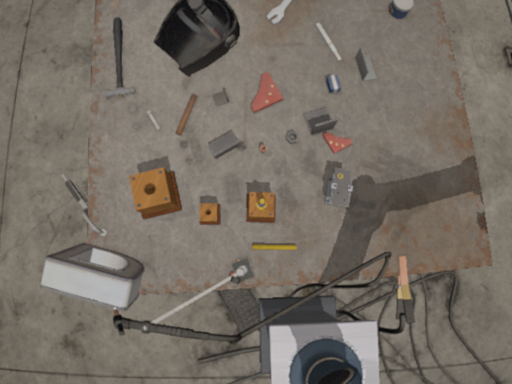

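View pics/wrist0.png

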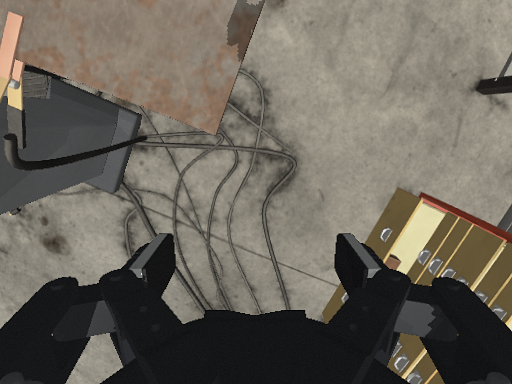

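```bash
cat > h.py <<'E'
import numpy as np, cv2
from rig import arm,snapshot,camera_params
def K(p):
    f=192/np.tan(np.radians(p['vfov'])/2); return f
def ray(p,u,v):
    f=K(p); d=np.array([(u-p['cx'])/f,(v-p['cy'])/f]); s=d.copy()
    for _ in range(20): s=d/(1+p['k1']*(s@s))
    E=p['extrinsics']; r=E[:3,:3]@np.array([s[0],-s[1],-1]); return E[:3,3],r/np.linalg.norm(r)
def onz(p,u,v,z):
    o,r=ray(p,u,v); return o+r*(z-o[2])/r[2]
def proj(p,X):
    E=p['extrinsics']; c=E[:3,:3].T@(np.asarray(X,float)-E[:3,3]); s=np.array([c[0],-c[1]])/-c[2]
    s=s*(1+p['k1']*(s@s)); return s*K(p)+[p['cx'],p['cy']]
def tri(obs):
    A=np.zeros((3,3));b=np.zeros(3);L=[]
    for p,u,v in obs:
        o,r=ray(p,u,v); P=np.eye(3)-np.outer(r,r);A+=P;b+=P@o;L.append((o,P))
    X=np.linalg.solve(A,b); return X,[np.linalg.norm(P@(X-o))*1000 for o,P in L]
def crop(im,u0,v0,w,h,k,fn):
    c=im[v0:v0+h,u0:u0+w]; cv2.imwrite(fn,cv2.resize(c,None,fx=k,fy=k,interpolation=cv2.INTER_CUBIC))
E
python3 - <<'E'
from h import *
t=cv2.imread('pics/top0.png');s=cv2.imread('pics/scene0.png')
crop(t,230,120,130,110,6,'pics/ct.png')
crop(s,220,100,130,120,5,'pics/cs.png')
E
```

```text
(no output)
```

View pics/ct.png

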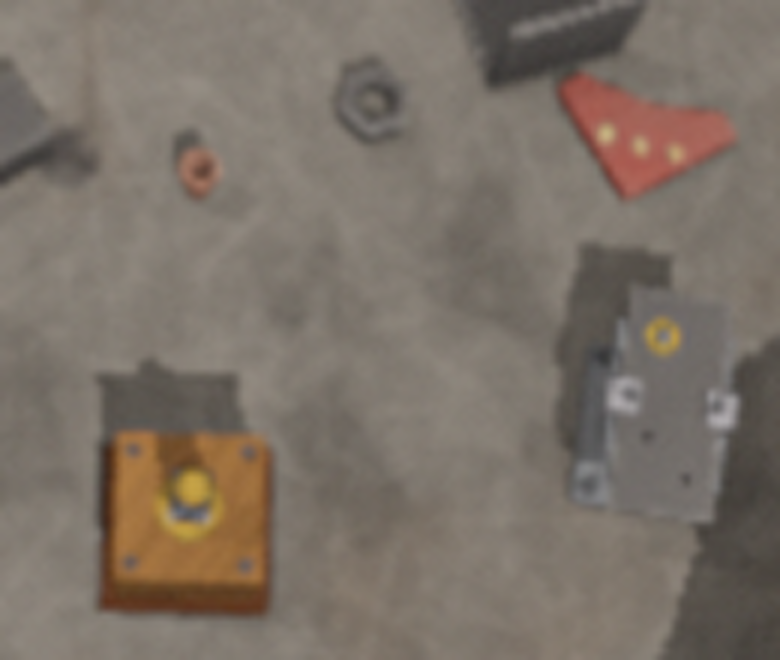

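View pics/cs.png

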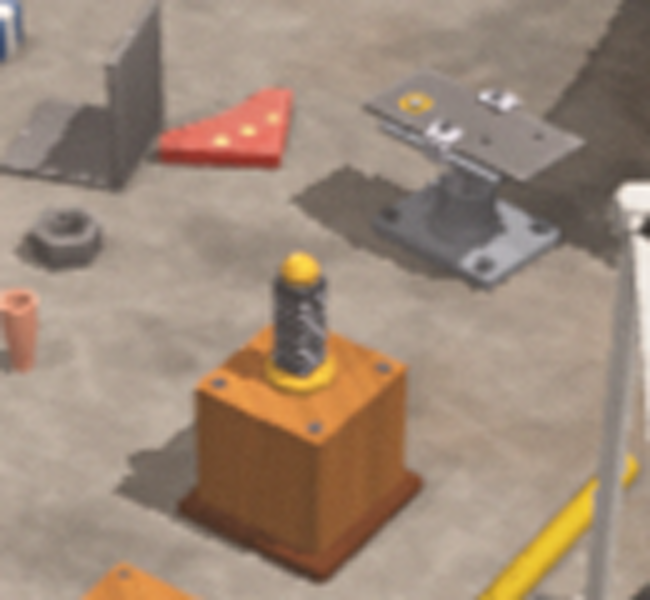

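```bash
python3 - <<'E'
from h import *
T=camera_params('top');S=camera_params('scene')
ft=lambda x,y:(230+(x+.5)/6-.5,120+(y+.5)/6-.5)
fs=lambda x,y:(220+(x+.5)/5-.5,100+(y+.5)/5-.5)
np.set_printoptions(precision=4,suppress=True)
print('ring',tri([(T,*ft(663,336)),(S,*fs(416,103))]))
print('cap',tri([(T,*ft(194,486)),(S,*fs(301,260))]))
print('holder corners z=.078'); c=np.array([onz(T,*ft(*q),.078) for q in [(118,432),(271,438),(268,585),(112,578)]]);print(c,c.mean(0))
c2=np.array([onz(S,*fs(*q),.078) for q in [(197,390),(270,332),(407,367),(320,443)]]);print(c2,c2.mean(0))
print('collar',onz(S,*fs(300,373),.084),onz(T,*ft(188,497),.084))
for q,s in [((632,287),(364,104)),((732,303),(430,70)),((711,522),(584,141)),((606,505),(520,180))]:
    print('coupon',tri([(T,*ft(*q)),(S,*fs(*s))]))
E
```

```text
ring (array([ 0.5717, -0.0564,  0.0775]), [np.float64(0.2598150611907044), np.float64(0.2598150611907926)])
cap (array([0.495 , 0.1742, 0.1437]), [np.float64(0.45109748893876683), np.float64(0.4510974889387224)])
holder corners z=.078
[[0.5319 0.207  0.078 ]
 [0.5271 0.1347 0.078 ]
 [0.4572 0.1387 0.078 ]
 [0.4625 0.2116 0.078 ]] [0.4947 0.173  0.078 ]
[[0.53   0.2078 0.078 ]
 [0.526  0.1534 0.078 ]
 [0.4586 0.1414 0.078 ]
 [0.4629 0.2091 0.078 ]] [0.4943 0.1779 0.078 ]
collar [0.4933 0.1783 0.084 ] [0.499 0.175 0.084]
coupon (array([ 0.5965, -0.0437,  0.0754]), [np.float64(0.5948751082639262), np.float64(0.5948751082638609)])
coupon (array([ 0.5864, -0.093 ,  0.0746]), [np.float64(1.9084221063982227), np.float64(1.9084221063981628)])
coupon (array([ 0.4809, -0.0737,  0.0759]), [np.float64(0.3827657983921391), np.float64(0.3827657983920686)])
coupon (array([ 0.4907, -0.0235,  0.0764]), [np.float64(0.14281399731546135), np.float64(0.14281399731527084)])
```

```bash
python3 - <<'E'
from h import *
t=cv2.imread('pics/top0.png');s=cv2.imread('pics/scene0.png')
crop(t,100,220,300,130,2.6,'pics/ct2.png')
crop(s,300,110,150,180,3.3,'pics/cs2.png')
E
```

```text
(no output)
```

View pics/ct2.png

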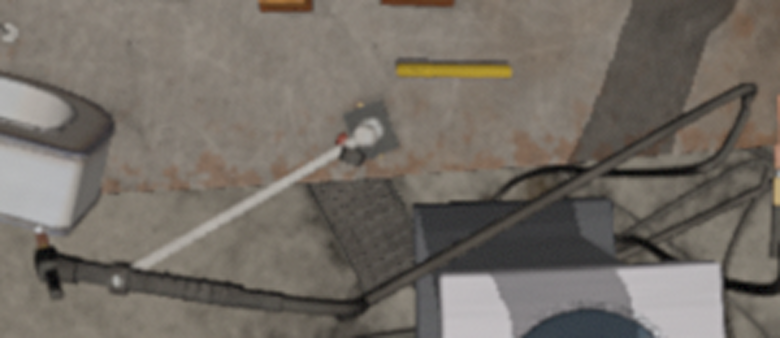

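View pics/cs2.png

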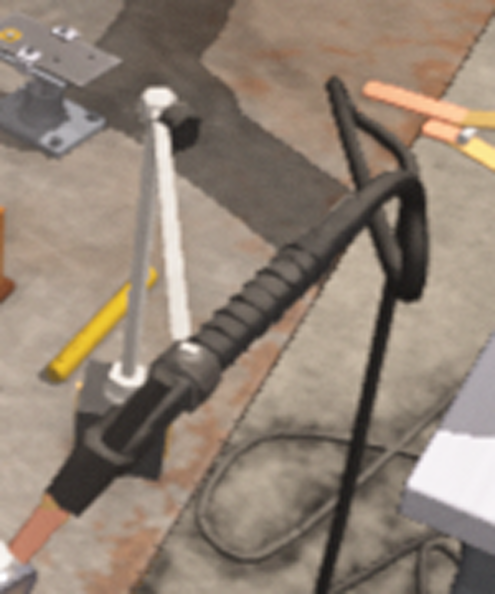

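```bash
python3 - <<'E'
from h import *
np.set_printoptions(precision=3,suppress=True)
T=camera_params('top');S=camera_params('scene')
for n,a,b in [('poletop',(242.3,270),(347.6,138.8)),('gunjoint',(146,327.7),(357.6,216.7)),('polebase',(239,268),(338,226)),('hosebend',(236.5,337.3),(425,170)),('hoseend',(387.7,254.6),(401.5,134.8)),('guntip',(115,316),(305,280))]:
    print(n,tri([(T,*a),(S,*b)]))
print(onz(T,222,340,0.3))
E
```

```text
poletop (array([0.317, 0.227, 0.273]), [np.float64(0.04676216329021698), np.float64(0.046762163290132906)])
gunjoint (array([0.198, 0.438, 0.308]), [np.float64(0.8830286192149851), np.float64(0.8830286192149089)])
polebase (array([0.315, 0.24 , 0.066]), [np.float64(3.6360115467735294), np.float64(3.6360115467735374)])
hosebend (array([0.168, 0.244, 0.275]), [np.float64(0.42835643111374494), np.float64(0.4283564311137967)])
hoseend (array([ 0.343, -0.191,  0.038]), [np.float64(1.3647654063258943), np.float64(1.3647654063260388)])
guntip (array([0.219, 0.529, 0.25 ]), [np.float64(5.8593971371437), np.float64(5.859397137143791)])
[0.168 0.274 0.3  ]
```

Request:
play_rows --moves "2 -0.9 -0.3 0 0 0 1; 3.4 -1.6 -0.3 0 0 0 1; 3.5 -1.65 -0.4 0 0 0 1; 3.5 -1.65 -0.4 0 0 0 1; 3.5 -1.65 -0.4 0 0 0 1; 3.5 -1.65 -0.4 0 0 0 1; 3.5 -1.65 -0.4 0 0 0 1; 3.5 -1.65 -0.4 0 0 0 1; 3.5 -1.65 -0.4 0 0 0 1; 3.5 -1.65 -0.4 0 0 0 1; 3.4 -1.6 -0.3 0 0 0 1; 1.4 -0.7 -0.3 0 0 0 1; 0 0 0 0 0 -0.12 1; 0 0 0 0 0 -0.12 1; 0 0 0 0 0 -0.12 1; 0 0 0 0 0 -0.12 1; 0 0 0 0 0 -0.12 1; 0 0 0 0 0 -0.12 1; 0 0 0 0 0 -0.12 1; 0 0 0 0 0 -0.12 1"

```text
time_s: 1.82
tcp_pos: [0.5495, -0.2979, 0.2749]
tcp_rot: [-0.0, 0.77, 0.638, -0.0]
wrist_force: [-0.2, -0.5, 0.3]
opening: 1.002
```

Request:
play_rows --moves "2.4 -0.2 0 0 0 0 1; 3.6 -0.35 0 0 0 0 1; 3.6 -0.35 0 0 0 0 1; 3.6 -0.35 0 0 0 0 1; 3.6 -0.35 0 0 0 0 1; 3.6 -0.35 0 0 0 0 1; 2.6 -0.25 0 0 0 0 1; 1 0 0 0 0 -0.12 1; 0 0 0 0 0 0 1; 0 0 0 0 0 0 1"

```text
time_s: 2.65
tcp_pos: [0.5743, -0.0584, 0.2751]
tcp_rot: [0.0, 0.733, 0.68, -0.0]
wrist_force: [-0.4, -1.6, -0.5]
opening: 0.999
```

```bash
python3 - <<'E'
from h import *
import pickle
p=camera_params('wrist'); s=arm.sense(); im=snapshot('wrist')[:,:,::-1]
pickle.dump(p,open('pics/w1.pkl','wb')); cv2.imwrite('pics/w1.png',im)
print(s['tcp_pos'],s['tcp_rot'],p['extrinsics'][:3,3])
print(proj(p,[.5717,-.0564,.0765]))
E
```

```text
[ 0.57426782 -0.05838712  0.2750651 ] [ 1.60685013e-05  7.33379692e-01  6.79819167e-01 -3.56042884e-04] [0.57911871 0.00934534 0.41854123]
[252.8851904  170.72933984]
```

View pics/w1.png

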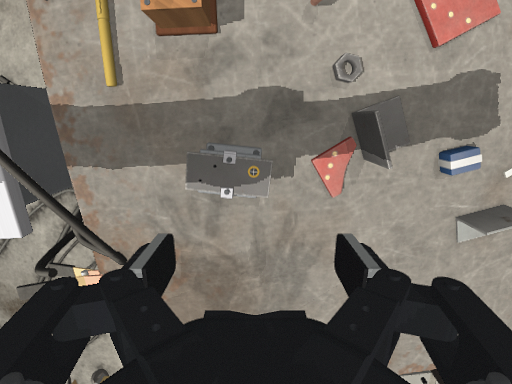

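```bash
python3 - <<'E'
from h import *
im=cv2.imread('pics/w1.png'); crop(im,180,135,100,70,8,'pics/w1c.png')
E
```

```text
(no output)
```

View pics/w1c.png

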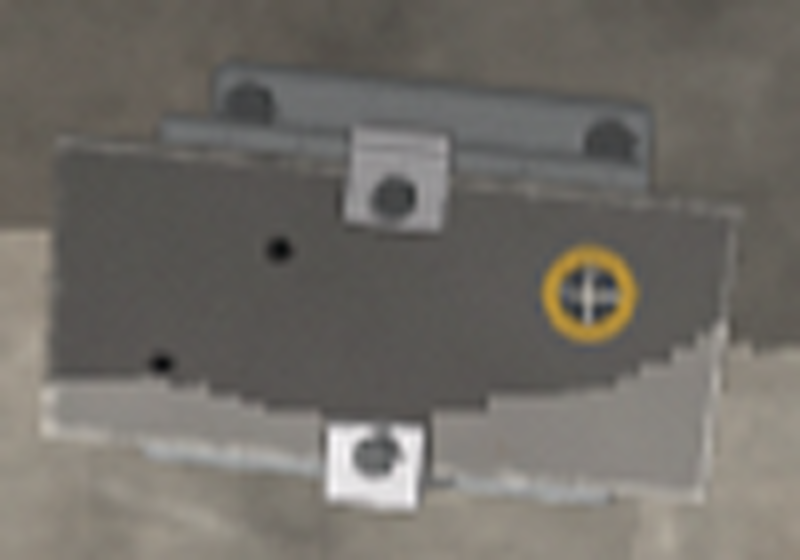

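```bash
python3 - <<'E'
from h import *
import pickle
np.set_printoptions(precision=4,suppress=True)
T=camera_params('top');S=camera_params('scene');W=pickle.load(open('pics/w1.pkl','rb'))
ft=lambda x,y:(230+(x+.5)/6-.5,120+(y+.5)/6-.5)
fs=lambda x,y:(220+(x+.5)/5-.5,100+(y+.5)/5-.5)
print('ring',tri([(T,*ft(663,336)),(S,*fs(416,103)),(W,253.2,171.4)]))
for z in (.07,.075,.08): print(z,onz(W,253.2,171.4,z))
fw=lambda x,y:(180+(x+.5)/8-.5,135+(y+.5)/8-.5)
for z in (.06,.07,.075,.08,.09):
    c=[onz(W,*fw(*q),z) for q in [(60,138),(742,210),(704,497),(44,435)]]
    print(z,np.linalg.norm(c[0]-c[1]),np.linalg.norm(c[3]-c[2]),np.linalg.norm(c[0]-c[3]),np.linalg.norm(c[1]-c[2]))
E
```

```text
ring (array([ 0.5719, -0.0569,  0.0771]), [np.float64(0.45544177158510823), np.float64(0.2572083590791817), np.float64(0.3229865819202211)])
0.07 [ 0.5719 -0.0586  0.07  ]
0.075 [ 0.572  -0.0576  0.075 ]
0.08 [ 0.5721 -0.0566  0.08  ]
0.06 0.11413579884594416 0.11437088233649616 0.051427082794021806 0.05028814331865067
0.07 0.11095246066242588 0.11118098748750249 0.049992740563271465 0.04888556701548241
0.075 0.10936079157066676 0.10958604006300571 0.04927556944789628 0.04818427886389829
0.08 0.1077691224789076 0.10799109263850894 0.048558398332521104 0.04748299071231416
0.09 0.10458578429538927 0.10480119778951533 0.04712405610177074 0.0460804144091459
```

Request:
play_rows --moves "2 -0.9 0 0 0 0 1; 3.2 -1.45 0 0 0 0 1; 3.4 -1.55 0 0 0 0 1; 3.4 -1.55 0 0 0 0 1; 3.4 -1.5 0 0 0 0 1; 3.2 -1.4 0 0 0 0 1; 2 -0.9 0 0 0 0 1; 1 -0.4 0 0 0 0 1; 0 0 0 0 0 0 1; 0 0 0 0 0 0 1"

```text
time_s: 3.53
tcp_pos: [0.4951, 0.1622, 0.2751]
tcp_rot: [0.001, 0.734, 0.679, -0.0]
wrist_force: [0.6, -0.0, -0.7]
opening: 0.998
```

```bash
python3 - <<'E'
from h import *
import pickle
p=camera_params('wrist'); s=arm.sense(); im=snapshot('wrist')[:,:,::-1]
pickle.dump(p,open('pics/w2.pkl','wb')); cv2.imwrite('pics/w2.png',im)
print(s['tcp_pos'],s['tcp_rot'],p['extrinsics'][:3,3])
print(proj(p,[.494,.175,.143]),proj(p,[.494,.175,.078]))
u,v=proj(p,[.494,.175,.1]).astype(int)
crop(im,u-55,v-50,110,100,7,'pics/w2c.png'); print(u-55,v-50)
E
```

```text
[0.49505913 0.16223091 0.27514174] [ 5.46701123e-04  7.33884383e-01  6.79274094e-01 -3.44888085e-04] [0.49990792 0.23005888 0.41854622]
[252.98988816 172.50967287] [253.27830472 162.41816141]
198 115
```

View pics/w2.png

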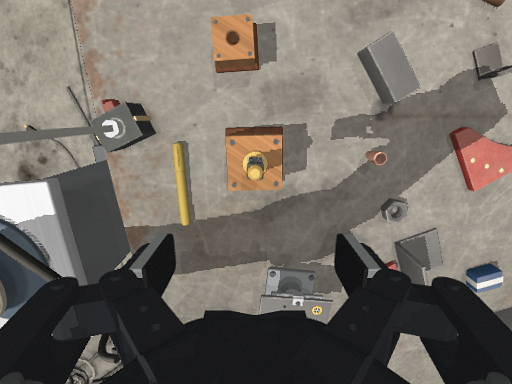

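View pics/w2c.png

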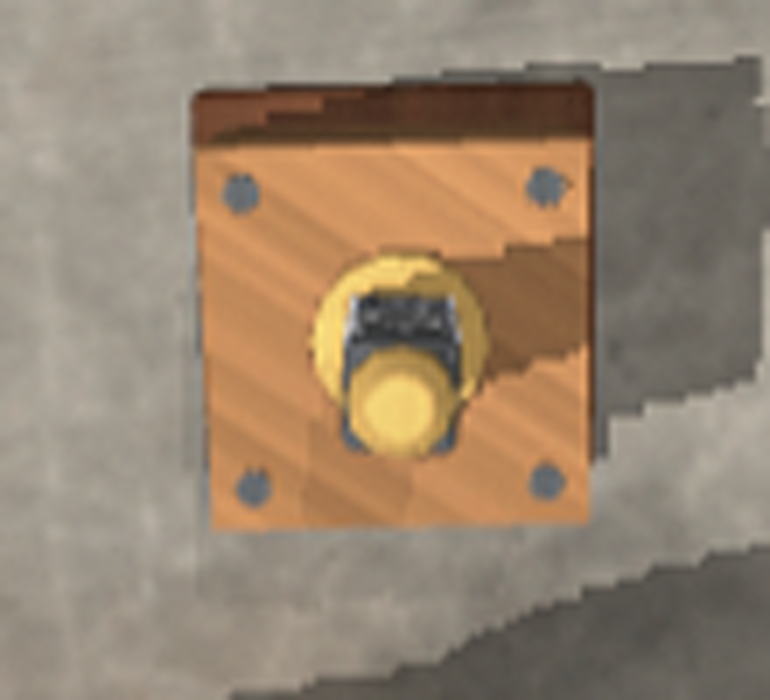

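```bash
python3 - <<'E'
from h import *
import pickle
np.set_printoptions(precision=4,suppress=True)
T=camera_params('top');S=camera_params('scene');W=pickle.load(open('pics/w2.pkl','rb'))
fw=lambda x,y:(198+(x+.5)/7-.5,115+(y+.5)/7-.5)
print('cap',onz(W,*fw(400,404),.143),'collar',onz(W,*fw(400,338),.084))
print('screws',np.mean([onz(W,*fw(*q),.078) for q in [(241,193),(546,187),(547,482),(254,488)]],0))
c=np.array([onz(W,*fw(*q),.078) for q in [(197,142),(592,140),(590,522),(212,530)]]);print(c,c.mean(0))
a=onz(W,*fw(355,295),.1);b=onz(W,*fw(455,293),.1);d=b-a;print('flat yaw',np.arctan2(d[1],d[0]),np.linalg.norm(d))
E
```

```text
cap [0.4958 0.1751 0.143 ] collar [0.4958 0.1753 0.084 ]
screws [0.4952 0.1739 0.078 ]
[[0.4626 0.2121 0.078 ]
 [0.5324 0.207  0.078 ]
 [0.5284 0.1371 0.078 ]
 [0.458  0.141  0.078 ]] [0.4954 0.1743 0.078 ]
flat yaw -0.057221837107189234 0.016892190369482064
```

Request:
play_rows --moves "0.8 0 2 0 0 -0.016 1; 0.5 0 3.5 0 0 0 1; 0 0 3.8 0 0 0 1; 0 0 3.6 0 0 0 1; 0 0 2.4 0 0 0 1; 0 0 1.2 0 0 0 1; 0 0 0 0 0 0 1; 0 0 0 0 0 0 1"

```text
time_s: 4.25
tcp_pos: [0.4961, 0.1763, 0.1106]
tcp_rot: [0.0, 0.728, 0.685, 0.0]
wrist_force: [1.6, 0.2, 0.4]
opening: 1.004
```

```bash
python3 - <<'E'
from h import *
p=camera_params('wrist'); s=arm.sense(); im=snapshot('wrist')[:,:,::-1]
cv2.imwrite('pics/w3.png',im)
print(s['tcp_pos'],s['tcp_rot'],s['wrist_force'],proj(p,s['tcp_pos']))
E
```

```text
[0.49607193 0.17627803 0.11057509] [1.66971091e-04 7.28114365e-01 6.85455645e-01 5.07511312e-05] [1.64221067 0.23256569 0.42272568] [255.22595218 238.94778828]
```

View pics/w3.png

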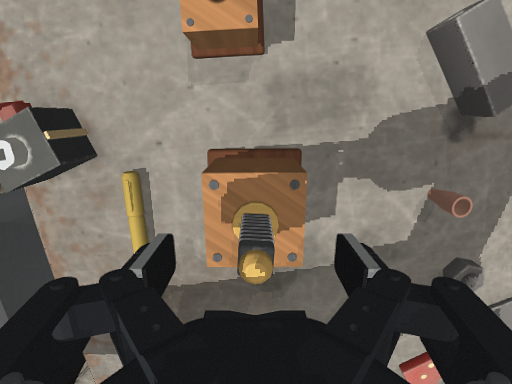

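Request:
play_rows --moves "-0.1 0 1 0 0 0 1; 0 0 0.85 0 0 0 1; 0 0 0 0 0 0 1; 0 0 0 0 0 0 -1; 0 0 0 0 0 0 -1; 0 0 0 0 0 0 -1; 0 0 0 0 0 0 -1; 0 0 0 0 0 0 -1; 0 0 0 0 0 0 -1; 0 0 0 0 0 0 -1; 0 0 0 0 0 0 -1; 0 0 0 0 0 0 -1; 0 0 0 0 0 0 -1"

```text
time_s: 5.38
tcp_pos: [0.4953, 0.1764, 0.0921]
tcp_rot: [0.0, 0.727, 0.686, 0.0]
wrist_force: [0.3, -0.1, 3.1]
opening: 0.203
```

```bash
python3 - <<'E'
from h import *
s=arm.sense(); im=snapshot('wrist')[:,:,::-1]
cv2.imwrite('pics/w4.png',im)
print(s['tcp_pos'],s['tcp_rot'],s['wrist_force'],s['opening'])
E
```

```text
[0.49531096 0.1764126  0.09214207] [2.01406613e-04 7.27332043e-01 6.86285604e-01 3.58245480e-04] [ 0.31761768 -0.09168713  3.11283423] 0.20270409912056703
```

View pics/w4.png

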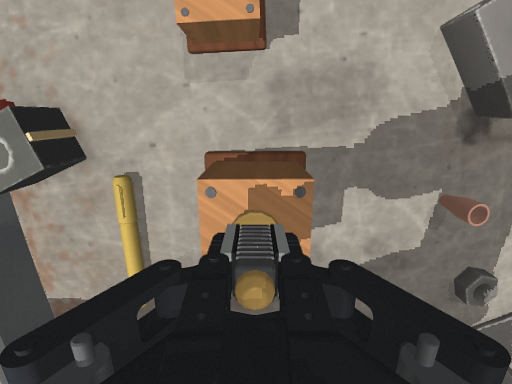

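Request:
play_rows --moves "0 0 -0.5 0 0 0 -1; 0 0 -1.5 0 0 0 -1; 0 0 -2.5 0 0 0 -1; 0 0 -3 0 0 0 -1; 0 0 -3 0 0 0 -1; 0 0 -2 0 0 0 -1; 0 0 -1 0 0 0 -1; 0 0 0 0 0 0 -1; 0 0 0 0 0 0 -1"

```text
time_s: 6.18
tcp_pos: [0.4943, 0.1758, 0.2259]
tcp_rot: [-0.0, 0.727, 0.686, -0.001]
wrist_force: [-0.3, 0.0, -2.0]
opening: 0.202
```

```bash
python3 - <<'E'
from h import *
s=arm.sense()
print(s['tcp_pos'],s['tcp_rot'],s['wrist_force'],s['opening'],s['torque'])
for n in ('scene','top','wrist'):
    p=camera_params(n);im=snapshot(n)[:,:,::-1]; cv2.imwrite(f'pics/{n}5.png',im)
    t=s['tcp_pos'].copy(); t[2]-=.084-.0; print(n,proj(p,t),proj(p,s['tcp_pos']))
im=cv2.imread('pics/scene5.png');u,v=proj(camera_params('scene'),s['tcp_pos']).astype(int)
crop(im,u-50,v-50,100,120,5,'pics/scene5c.png');print(u-50,v-50)
E
```

```text
[0.49429097 0.17578683 0.22590137] [-1.43865026e-04  7.27362512e-01  6.86252992e-01 -7.66513740e-04] [-0.34523     0.02528013 -2.04887441] 0.20181498955175067 [-0.03920282  0.04415827 -0.00692301]
scene [279.88754174 152.77903048] [280.00131906 120.06756299]
top [261.22134766 200.83475335] [262.08633272 195.45254027]
wrist [255.92969261 197.49165193] [256.08195677 239.31358864]
230 70
```

View pics/scene5c.png

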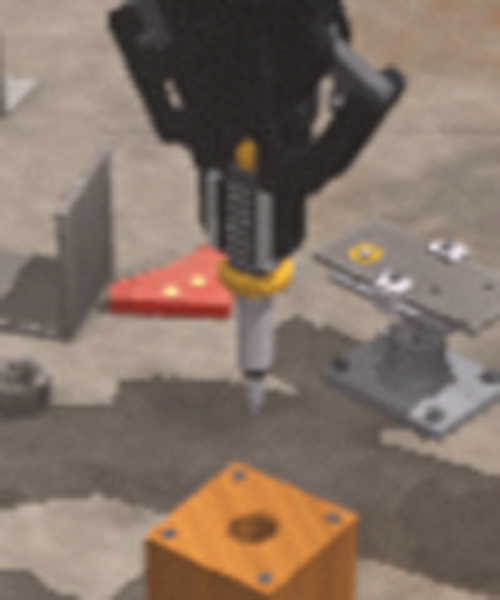

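View pics/wrist5.png

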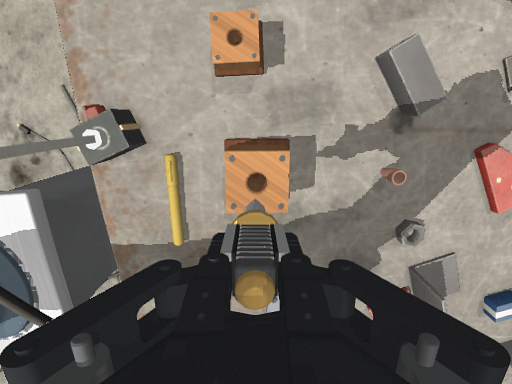

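```bash
python3 - <<'E'
from h import *
im=cv2.imread('pics/wrist5.png'); crop(im,215,150,80,110,7,'pics/w5c.png')
im=cv2.imread('pics/top5.png'); crop(im,215,150,100,100,6,'pics/t5c.png')
E
```

```text
(no output)
```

View pics/w5c.png

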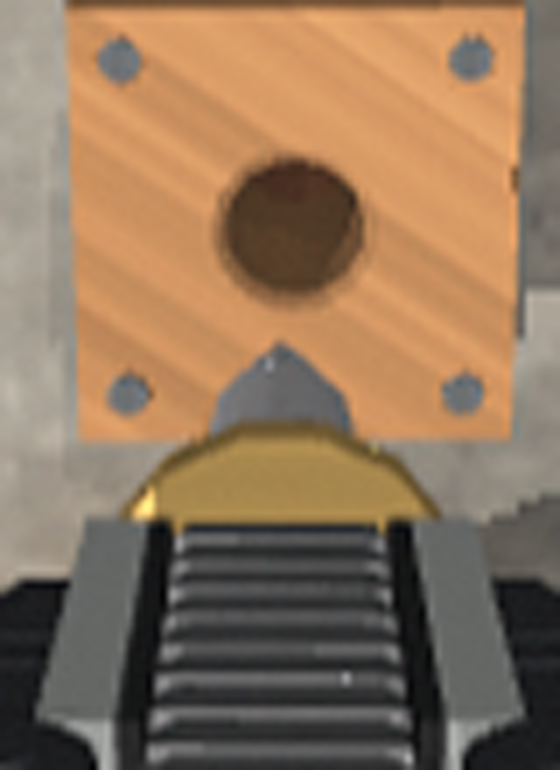

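View pics/t5c.png

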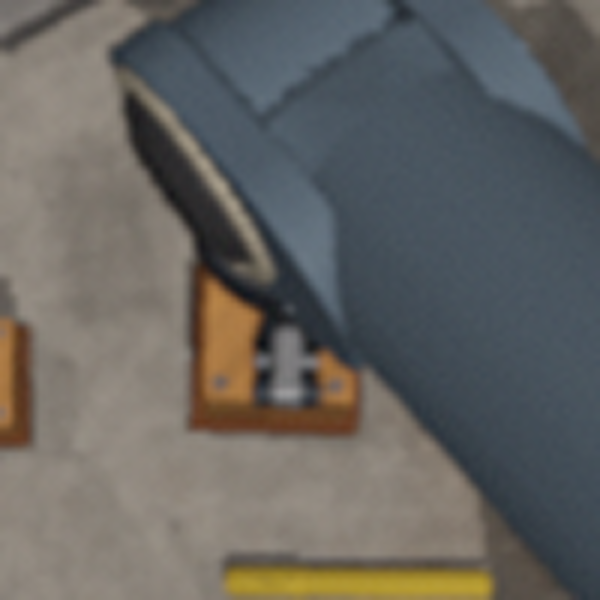

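```bash
python3 - <<'E'
from h import *
np.set_printoptions(precision=4,suppress=True)
W=camera_params('wrist');S=camera_params('scene');s=arm.sense();print(s['tcp_pos'])
for z in (.139,.142,.145): print(z,'tip w',onz(W,254.6,198.8,z),'s',onz(S,281,152,z))
print(tri([(W,254.6,198.8),(S,281,152)]))
print('hole',onz(W,256.1,182.1,.078))
x=np.arctan2
q=s['tcp_rot'];from scipy.spatial.transform import Rotation as R
print(R.from_quat([q[1],q[2],q[3],q[0]]).as_matrix())
c=np.mean([onz(W,215+(a+.5)/7-.5,150+(b+.5)/7-.5,.078) for a,b in [(119,61),(471,59),(463,394),(127,394)]],0);print('screws',c)
E
```

```text
[0.4938 0.1756 0.2248]
0.139 tip w [0.4931 0.1739 0.139 ] s [0.496  0.1686 0.139 ]
0.142 tip w [0.4931 0.1748 0.142 ] s [0.4937 0.1721 0.142 ]
0.145 tip w [0.4932 0.1757 0.145 ] s [0.4915 0.1756 0.145 ]
(array([0.4927, 0.1749, 0.1439]), [np.float64(0.6487386526601857), np.float64(0.6487386526601651)])
hole [0.4945 0.1745 0.078 ]
[[ 0.0579  0.9983 -0.0036]
 [ 0.9983 -0.0579 -0.0012]
 [-0.0014 -0.0036 -1.    ]]
screws [0.4952 0.1739 0.078 ]
```

Request:
play_rows --moves "-1.2 0.5 0 0 0 0 -1; -2.6 1 0 0 0 0 -1; -3.2 1.3 0 0 0 0 -1; -3.4 1.4 0 0 0 0 -1; -3.4 1.4 0 0 0 0 -1; -3.4 1.4 0 0 0 0 -1; -2.8 1.2 0 0 0 0 -1; -1.8 0.7 0 0 0 0 -1; -0.9 0.3 0 0 0 0 -1; 0 0 1 0 0 0 -1; 0 0 1.5 0 0 0 -1; 0 0 1 0 0 0 -1; 0 0 0.5 0 0 0 -1; 0 0 0 0 0 0 -1; 0 0 0 0 0 0 -1; 0 0 0 0 0 0 -1"

```text
time_s: 7.67
tcp_pos: [0.5741, -0.0549, 0.1874]
tcp_rot: [0.0, 0.727, 0.687, 0.0]
wrist_force: [-0.9, -0.3, -2.2]
opening: 0.201
```

```bash
python3 - <<'E'
from h import *
np.set_printoptions(precision=4,suppress=True)
s=arm.sense();print(s['tcp_pos'],s['tcp_rot'],s['wrist_force'])
for n in ('scene','wrist'):
    p=camera_params(n);im=snapshot(n)[:,:,::-1]; cv2.imwrite(f'pics/{n}6.png',im)
    t=s['tcp_pos']+[-.001,-.001,-.084]; a=proj(p,t);b=proj(p,[.572,-.057,.0765]); print(n,a,b)
    u,v=((a+b)/2).astype(int); crop(im,u-40,v-40,80,80,7,f'pics/{n}6c.png'); print(u-40,v-40)
E
```

```text
[ 0.5741 -0.0549  0.1874] [0.0004 0.727  0.6867 0.0004] [-0.9115 -0.2749 -2.1674]
scene [302.4791 111.6637] [302.6978 120.3891]
262 76
wrist [253.6827 198.4435] [252.7257 191.5996]
213 155
```

View pics/scene6c.png

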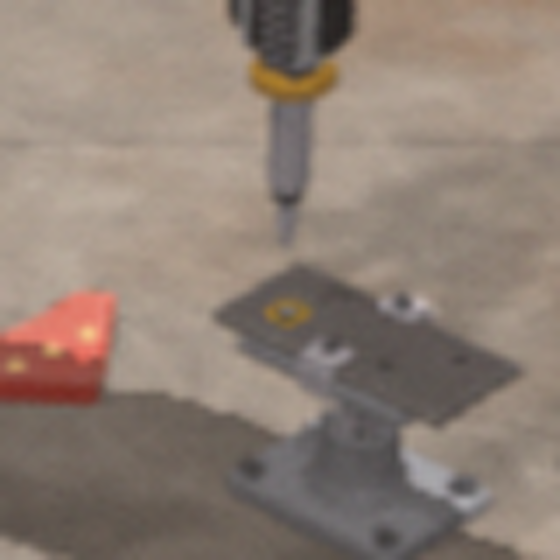

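View pics/wrist6c.png

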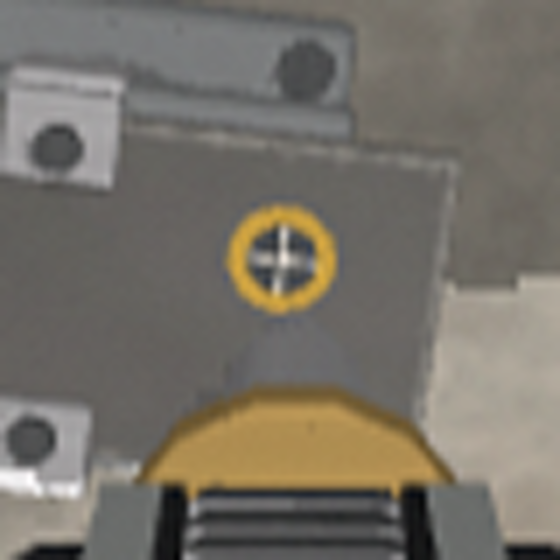

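Request:
play_rows --moves "-0.1 -0.1 0.5 0 0 0 -1; 0 0 0.8 0 0 0 -1; 0 0 0.5 0 0 0 -1; 0 0 0.2 0 0 0 -1; 0 0 0 0 0 0 -1; 0 0 0 0 0 0 -1; 0 0 0 0 0 0 -1"

```text
time_s: 8.35
tcp_pos: [0.5728, -0.0566, 0.167]
tcp_rot: [0.0, 0.727, 0.686, 0.0]
wrist_force: [0.1, -0.0, -2.5]
opening: 0.202
```

```bash
python3 - <<'E'
from h import *
np.set_printoptions(precision=4,suppress=True)
for i in range(1):
    s=arm.sense();print(s['tcp_pos'],s['tcp_rot'],s['wrist_force'])
for n in ('scene','wrist'):
    p=camera_params(n);im=snapshot(n)[:,:,::-1]; cv2.imwrite(f'pics/{n}7.png',im)
    t=s['tcp_pos']+[-.001,-.001,-.084]; a=proj(p,t);b=proj(p,[.572,-.057,.0765]); print(n,a,b)
    u,v=((a+b)/2).astype(int); crop(im,u-40,v-40,80,80,7,f'pics/{n}7c.png'); print(u-40,v-40)
print(arm.sense()['tcp_pos'],arm.sense()['wrist_force'])
E
```

```text
[ 0.5728 -0.0566  0.167 ] [0.0001 0.7273 0.6863 0.0002] [ 0.1183 -0.0424 -2.4845]
scene [302.9463 118.2251] [302.6978 120.3891]
262 79
wrist [253.8449 198.7153] [254.0294 196.0393]
213 157
[ 0.5729 -0.0566  0.1671] [ 0.2342 -0.2861 -2.3881]
```

View pics/scene7c.png

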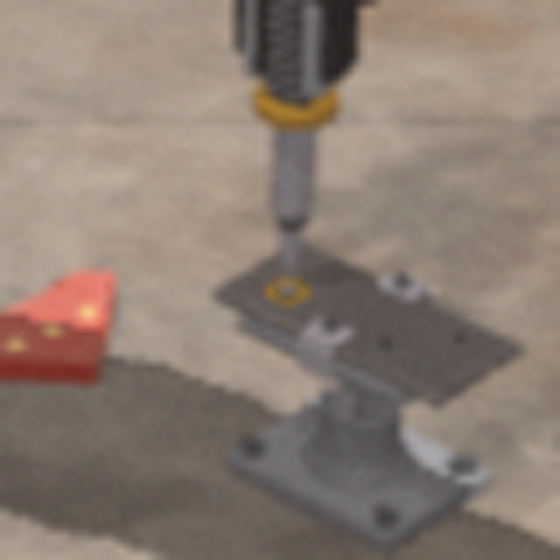

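View pics/wrist7c.png

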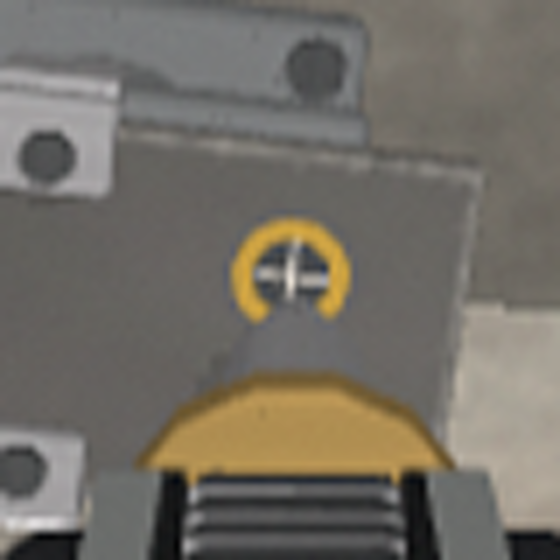

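Request:
play_rows --moves "0 0 0.2 0 0 0 -1; 0 0 0.2 0 0 0 -1; 0 0 0 0 0 0 -1; 0 0 0 0 0 0 -1"

```text
time_s: 8.78
tcp_pos: [0.5725, -0.0566, 0.1626]
tcp_rot: [-0.0, 0.727, 0.686, -0.0]
wrist_force: [0.2, -0.8, -2.1]
opening: 0.205
```

Request:
play_rows --moves "0 0 0.1 0 0 0 -1; 0 0 0 0 0 0 -1; 0 0 0 0 0 0 -1"

```text
time_s: 9.03
tcp_pos: [0.5726, -0.0566, 0.1618]
tcp_rot: [-0.0, 0.727, 0.686, -0.0]
wrist_force: [-0.7, -0.0, -1.3]
opening: 0.202
```

Request:
play_rows --moves "0 0 0.1 0 0 0 -1; 0 0 0 0 0 0 -1; 0 0 0 0 0 0 -1"

```text
time_s: 9.28
tcp_pos: [0.5726, -0.0566, 0.1608]
tcp_rot: [0.0, 0.727, 0.686, -0.0]
wrist_force: [0.6, -0.2, -2.2]
opening: 0.204
```

Request:
play_rows --moves "0 0 0.1 0 0 0 -1; 0 0 0 0 0 0 -1; 0 0 0 0 0 0 -1"

```text
time_s: 9.53
tcp_pos: [0.5728, -0.0566, 0.1599]
tcp_rot: [0.0, 0.727, 0.686, 0.0]
wrist_force: [0.6, -0.8, -1.5]
opening: 0.196
```

Request:
play_rows --moves "0 0 0.1 0 0 0 -1; 0 0 0 0 0 0 -1; 0 0 0 0 0 0 -1"

```text
time_s: 9.78
tcp_pos: [0.5728, -0.0566, 0.159]
tcp_rot: [0.0, 0.727, 0.686, 0.0]
wrist_force: [0.8, 0.8, 0.5]
opening: 0.205
```

```bash
python3 - <<'E'
from h import *
np.set_printoptions(precision=4,suppress=True)
for n in ('scene','wrist'):
    p=camera_params(n);im=snapshot(n)[:,:,::-1]
    s=arm.sense();print(s['tcp_pos'],s['wrist_force'])
    b=proj(p,[.572,-.057,.0765]); print(n,b)
    u,v=b.astype(int); crop(im,u-25,v-25,50,50,10,f'pics/{n}8c.png'); print(u-25,v-25)
E
```

```text
[ 0.5728 -0.0566  0.159 ] [ 0.1697 -0.2905  0.3678]
scene [302.6978 120.3891]
277 95
[ 0.5728 -0.0566  0.159 ] [-0.6171 -0.2157 -0.6506]
wrist [254.122  198.5601]
229 173
```

View pics/scene8c.png

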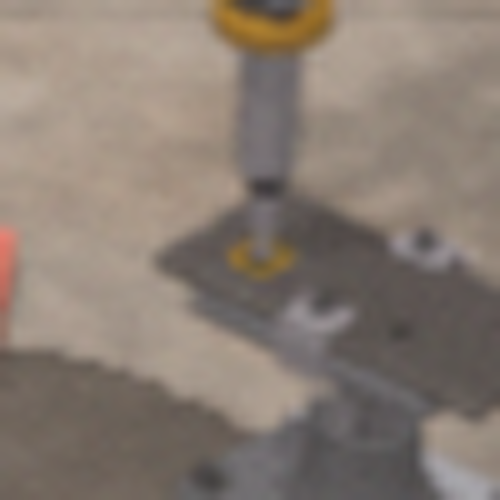

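View pics/wrist8c.png

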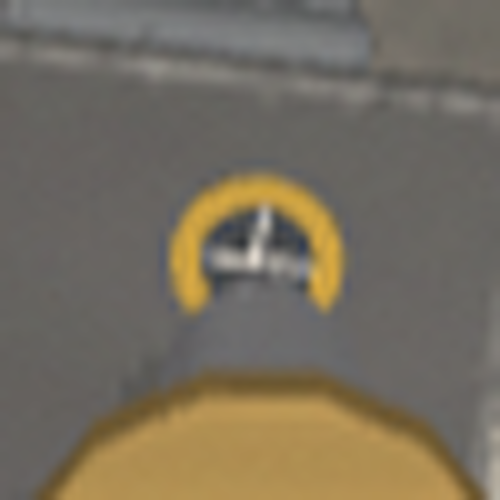

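Request:
play_rows --moves "0 0 0.1 0 0 0 -1; 0 0 0.1 0 0 0 -1; 0 0 0 0 0 0 -1; 0 0 0 0 0 0 -1"

```text
time_s: 10.22
tcp_pos: [0.5728, -0.0566, 0.1571]
tcp_rot: [0.0, 0.727, 0.686, 0.0]
wrist_force: [-0.4, 0.1, 2.1]
opening: 0.199
```

Request:
play_rows --moves "0 0 0.1 0 0 0 -1; 0 0 0.1 0 0 0 -1; 0 0 0 0 0 0 -1; 0 0 0 0 0 0 -1"

```text
time_s: 10.55
tcp_pos: [0.5729, -0.0566, 0.1551]
tcp_rot: [0.0, 0.727, 0.686, 0.0]
wrist_force: [-0.7, 0.6, 4.8]
opening: 0.198
```

Request:
play_rows --moves "0 0 0.1 0 0 0 -1; 0 0 0.1 0 0 0 -1; 0 0 0 0 0 0 -1; 0 0 0 0 0 0 -1"

```text
time_s: 10.88
tcp_pos: [0.5729, -0.0566, 0.1534]
tcp_rot: [0.0, 0.727, 0.686, 0.0]
wrist_force: [-0.7, -0.7, 7.6]
opening: 0.201
```

Request:
play_rows --moves "0 0 0.1 0 0 0 -1; 0 0 0 0 0 0 -1; 0 0 0 0 0 0 -1"

```text
time_s: 11.13
tcp_pos: [0.573, -0.0566, 0.1526]
tcp_rot: [0.0, 0.727, 0.686, 0.0]
wrist_force: [-0.8, 0.3, 7.3]
opening: 0.204
```

Request:
play_rows --moves "0 0 0.1 0 0 0 -1; 0 0 0 0 0 0 -1; 0 0 0 0 0 0 -1"

```text
time_s: 11.38
tcp_pos: [0.573, -0.0566, 0.1517]
tcp_rot: [0.0, 0.727, 0.686, 0.0]
wrist_force: [-1.6, -0.9, 7.9]
opening: 0.203
```

Request:
play_rows --moves "0 0 0.1 0 0 0 -1; 0 0 0 0 0 0 -1; 0 0 0 0 0 0 -1"

```text
time_s: 11.63
tcp_pos: [0.573, -0.0566, 0.1509]
tcp_rot: [0.001, 0.727, 0.686, 0.0]
wrist_force: [-1.4, -0.2, 8.3]
opening: 0.204
```

Request:
play_rows --moves "0 0 0.05 0 0 0 -1; 0 0 0 0 0 0 -1; 0 0 0 0 0 0 -1"

```text
time_s: 11.88
tcp_pos: [0.5731, -0.0566, 0.1504]
tcp_rot: [0.001, 0.727, 0.686, 0.0]
wrist_force: [-2.0, -0.1, 9.4]
opening: 0.202
```

Request:
play_rows --moves "0 0 0.05 0 0 0 -1; 0 0 0 0 0 0 -1; 0 0 0 0 0 0 -1"

```text
time_s: 12.13
tcp_pos: [0.5731, -0.0566, 0.15]
tcp_rot: [0.001, 0.727, 0.686, 0.0]
wrist_force: [-2.1, 0.1, 9.7]
opening: 0.203
```

Request:
play_rows --moves "0 0 0.05 0 0 0 -1; 0 0 0 0 0 0 -1; 0 0 0 0 0 0 -1"

```text
time_s: 12.38
tcp_pos: [0.5731, -0.0566, 0.1496]
tcp_rot: [0.001, 0.727, 0.686, 0.0]
wrist_force: [-1.2, -0.2, 10.3]
opening: 0.204
```

```bash
python3 - <<'E'
from h import *
im=snapshot('scene')[:,:,::-1];u,v=277,95; crop(im,u,v-20,50,60,10,'pics/scene9c.png')
s=arm.sense();print(s['tcp_pos'],s['wrist_force'],s['torque'])
E
```

```text
[ 0.5731026  -0.05655643  0.14955464] [-2.12800912 -0.61473967 11.02999986] [-0.07074524  0.61629031  0.00327878]
```

View pics/scene9c.png

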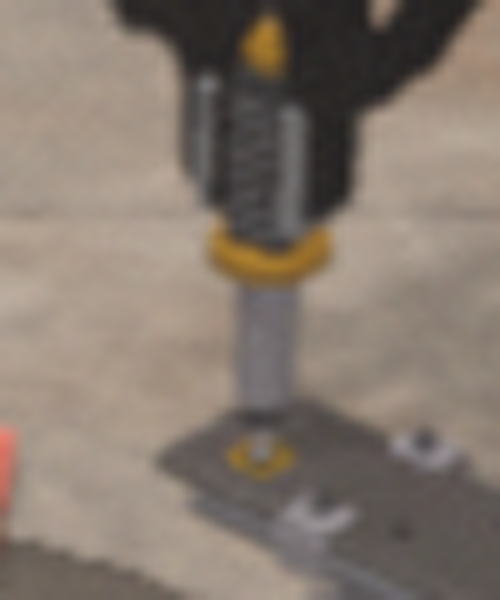

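Request:
play_rows --moves "0 0 0.05 0 0 0 -1; 0 0 0 0 0 0 -1; 0 0 0 0 0 0 -1"

```text
time_s: 12.68
tcp_pos: [0.5731, -0.0566, 0.1491]
tcp_rot: [0.001, 0.727, 0.686, 0.0]
wrist_force: [-2.1, 0.6, 10.8]
opening: 0.202
```

Request:
play_rows --moves "0 0 0.05 0 0 0 -1; 0 0 0 0 0 0 -1; 0 0 0 0 0 0 -1"

```text
time_s: 12.93
tcp_pos: [0.5731, -0.0566, 0.1486]
tcp_rot: [0.001, 0.727, 0.686, 0.0]
wrist_force: [-2.3, -0.4, 9.7]
opening: 0.201
```

Request:
play_rows --moves "0 0 0.05 0 0 0 -1; 0 0 0 0 0 0 -1; 0 0 0 0 0 0 -1"

```text
time_s: 13.18
tcp_pos: [0.5731, -0.0566, 0.1481]
tcp_rot: [0.001, 0.727, 0.686, 0.0]
wrist_force: [-2.7, -0.1, 11.1]
opening: 0.205
```

Request:
play_rows --moves "0 0 0.05 0 0 0 -1; 0 0 0 0 0 0 -1; 0 0 0 0 0 0 -1"

```text
time_s: 13.43
tcp_pos: [0.5731, -0.0566, 0.1476]
tcp_rot: [0.001, 0.727, 0.686, 0.0]
wrist_force: [-3.2, 0.3, 9.9]
opening: 0.205
```

Request:
play_rows --moves "0 0 0.05 0 0 0 -1; 0 0 0 0 0 0 -1; 0 0 0 0 0 0 -1"

```text
time_s: 13.68
tcp_pos: [0.5731, -0.0566, 0.1469]
tcp_rot: [0.001, 0.727, 0.686, 0.0]
wrist_force: [-1.7, 0.1, 7.4]
opening: 0.203
```

Request:
play_rows --moves "0 0 0.05 0 0 0 -1; 0 0 0 0 0 0 -1; 0 0 0 0 0 0 -1"

```text
time_s: 13.93
tcp_pos: [0.573, -0.0566, 0.1459]
tcp_rot: [0.0, 0.727, 0.686, 0.0]
wrist_force: [-1.1, -0.7, 4.3]
opening: 0.202
```

Request:
play_rows --moves "0 0 0.05 0 0 0 -1; 0 0 0 0 0 0 -1; 0 0 0 0 0 0 -1"

```text
time_s: 14.18
tcp_pos: [0.5729, -0.0566, 0.145]
tcp_rot: [0.0, 0.727, 0.686, 0.0]
wrist_force: [-0.3, -0.5, 4.6]
opening: 0.203
```

```bash
python3 - <<'E'
from h import *
im=snapshot('scene')[:,:,::-1];u,v=277,95; crop(im,u,v-20,50,60,10,'pics/scene10c.png')
s=arm.sense();print(s['tcp_pos'],s['tcp_rot'],s['wrist_force'],s['torque'])
im=snapshot('wrist')[:,:,::-1];p=camera_params('wrist');u,v=proj(p,[.572,-.057,.0765]).astype(int);crop(im,u-25,v-25,50,50,10,'pics/wrist10c.png')
s=arm.sense();print(s['wrist_force'])
E
```

```text
[ 0.57291907 -0.05657931  0.14500618] [2.69072074e-04 7.27309802e-01 6.86309187e-01 2.79972204e-04] [ 0.23779686 -0.17741444  4.62974554] [-0.03973697  0.02003497  0.00988147]
[-0.79413169 -0.49395055  4.85094028]
```

View pics/scene10c.png

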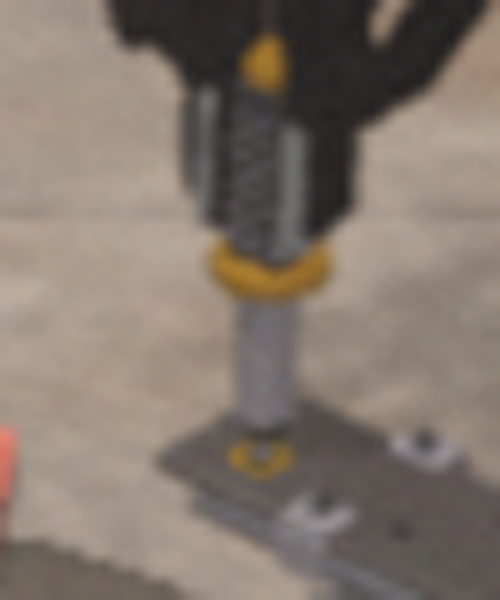

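View pics/wrist10c.png

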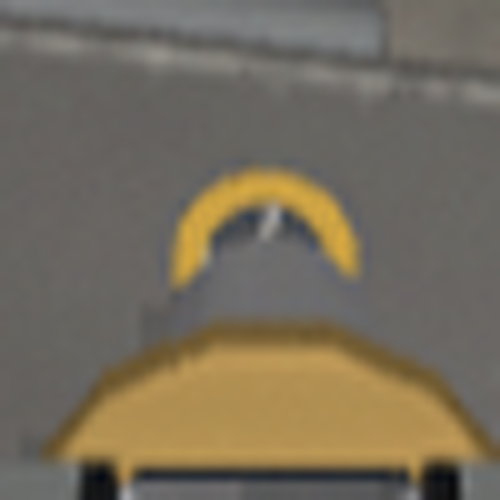

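Request:
play_rows --moves "0 0 -0.2 0 0 0 -1; 0 0 -0.5 0 0 0 -1; 0 0 -0.8 0 0 0 -1; 0 0 -1.5 0 0 0 -1; 0 0 -2 0 0 0 -1; 0 0 -2 0 0 0 -1; 0 0 -1 0 0 0 -1; 0 0 0 0 0 0 -1; 0 0 0 0 0 0 -1"

```text
time_s: 15.03
tcp_pos: [0.5719, -0.0567, 0.2241]
tcp_rot: [-0.0, 0.727, 0.686, -0.0]
wrist_force: [0.3, -0.5, -2.9]
opening: 0.201
```

Request:
play_rows --moves "1 -0.4 0 0 0 0 -1; 2.6 -1 0 0 0 0 -1; 3.2 -1.3 0 0 0 0 -1; 3.4 -1.4 0 0 0 0 -1; 3.4 -1.4 0 0 0 0 -1; 3.4 -1.3 0 0 0 0 -1; 2.8 -1.1 0 0 0 0 -1; 1.8 -0.7 0 0 0 0 -1; 1 -0.4 0 0 0 0 -1; 0 0 0 0 0 0 -1; 0 0 0 0 0 0 -1; 0 0 0 0 0 0 -1"

```text
time_s: 16.03
tcp_pos: [0.4963, 0.1722, 0.2241]
tcp_rot: [0.0, 0.728, 0.685, -0.001]
wrist_force: [0.8, 0.2, -1.4]
opening: 0.205
```

```bash
python3 - <<'E'
from h import *
np.set_printoptions(precision=4,suppress=True)
s=arm.sense();print(s['tcp_pos'],s['tcp_rot'],s['wrist_force'])
for n in ('scene','wrist'):
    p=camera_params(n);im=snapshot(n)[:,:,::-1]; cv2.imwrite(f'pics/{n}11.png',im)
    t=s['tcp_pos']+[-.001,-.001,-.084]; a=proj(p,t);b=proj(p,[.495,.1742,.078]); print(n,a,b)
    u,v=((a+b)/2).astype(int); crop(im,u-40,v-40,80,80,7,f'pics/{n}11c.png'); print(u-40,v-40)
E
```

```text
[0.4963 0.1722 0.2241] [ 0.0002  0.7282  0.6854 -0.0008] [ 0.7794  0.244  -1.3639]
scene [280.6281 152.2845] [279.9235 175.0862]
240 123
wrist [253.8207 198.4555] [253.6079 179.5041]
213 148
```

View pics/scene11c.png

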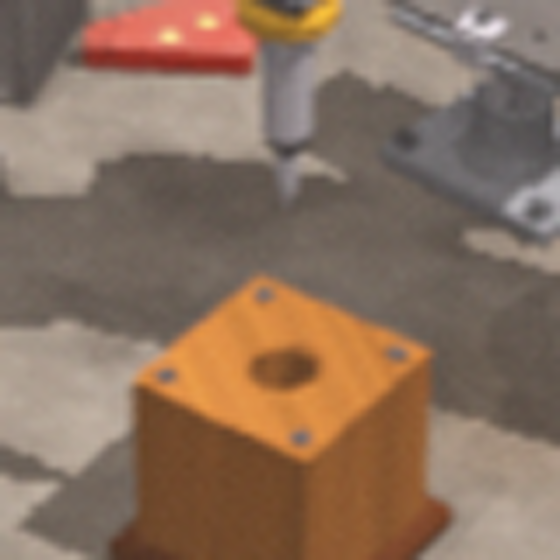

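View pics/wrist11c.png

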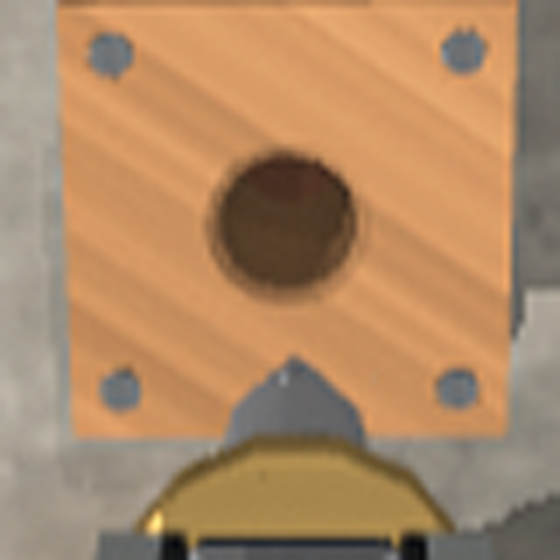

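Request:
play_rows --moves "0.3 -0.1 0 0 0 0 -1; 0 0 1.5 0 0 0 -1; 0 0 2 0 0 0 -1; 0 0 1 0 0 0 -1; 0 0 0.5 0 0 0 -1; 0 0 0 0 0 0 -1; 0 0 0 0 0 0 -1"

```text
time_s: 16.72
tcp_pos: [0.4954, 0.1774, 0.1751]
tcp_rot: [0.0, 0.727, 0.686, 0.0]
wrist_force: [-1.2, -0.2, -1.8]
opening: 0.202
```

```bash
python3 - <<'E'
from h import *
np.set_printoptions(precision=4,suppress=True)
s=arm.sense();print(s['tcp_pos'],s['tcp_rot'],s['wrist_force'])
for n in ('scene','wrist'):
    p=camera_params(n);im=snapshot(n)[:,:,::-1]; cv2.imwrite(f'pics/{n}12.png',im)
    t=s['tcp_pos']+[-.0007,-.001,-.084]; a=proj(p,t);b=proj(p,[.4947,.1742,.078]); print(n,a,b)
    u,v=((a+b)/2).astype(int); crop(im,u-40,v-40,80,80,7,f'pics/{n}12c.png'); print(u-40,v-40)
E
```

```text
[0.4954 0.1774 0.1751] [0.     0.7274 0.6862 0.0002] [-1.1785 -0.1841 -1.804 ]
scene [279.5387 171.0814] [280.0338 175.1304]
239 133
wrist [253.8837 198.8549] [254.0647 196.9986]
213 157
```

View pics/scene12c.png

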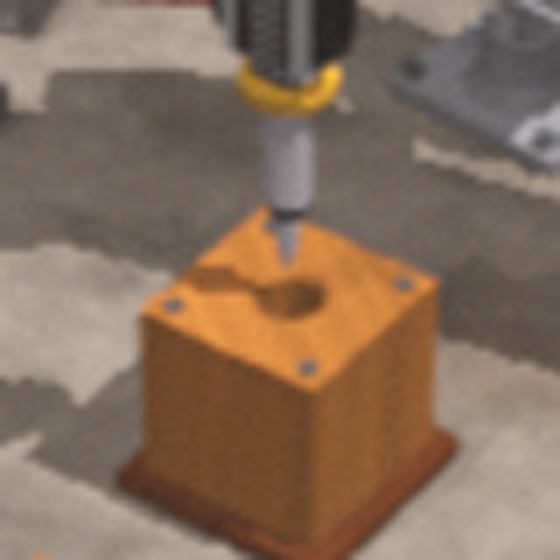

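View pics/wrist12c.png

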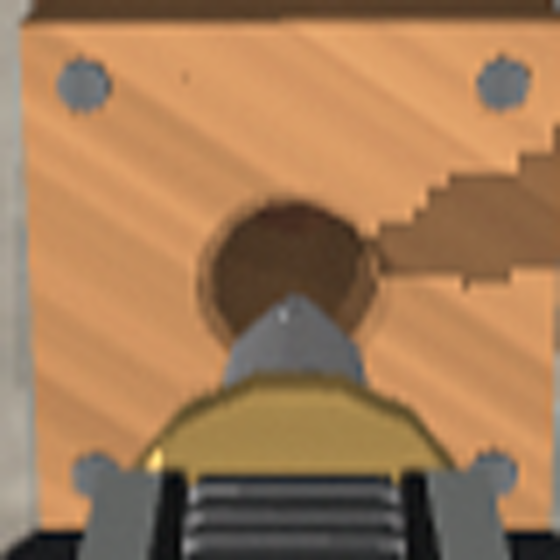

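Request:
play_rows --moves "-0.2 -0.1 0 0 0 0 -1; 0 0 0 0 0 0 -1; 0 0 0.8 0 0 0 -1; 0 0 1.2 0 0 0 -1; 0 0 0.8 0 0 0 -1; 0 0 0.3 0 0 0 -1; 0 0 0 0 0 0 -1; 0 0 0 0 0 0 -1"

```text
time_s: 17.48
tcp_pos: [0.4937, 0.1754, 0.1433]
tcp_rot: [-0.0, 0.727, 0.686, -0.0]
wrist_force: [-0.0, -0.4, -1.2]
opening: 0.198
```

Request:
play_rows --moves "0 0 0.5 0 0 0 -1; 0 0 0.8 0 0 0 -1; 0 0 0.5 0 0 0 -1; 0 0 0 0 0 0 -1; 0 0 0 0 0 0 -1"

```text
time_s: 17.9
tcp_pos: [0.4936, 0.1752, 0.1253]
tcp_rot: [-0.0, 0.727, 0.686, -0.0]
wrist_force: [-0.3, -0.2, -1.5]
opening: 0.206
```

Request:
play_rows --moves "0 0.08 0.4 0 0 0 -1; 0 0 0.8 0 0 0 -1; 0 0 0.6 0 0 0 -1; 0 0 0.3 0 0 0 -1; 0 0 0 0 0 0 -1; 0 0 0 0 0 0 -1"

```text
time_s: 18.4
tcp_pos: [0.4945, 0.1753, 0.1045]
tcp_rot: [-0.0, 0.727, 0.686, -0.0]
wrist_force: [0.4, -0.6, -1.9]
opening: 0.202
```

```bash
python3 - <<'E'
from h import *
np.set_printoptions(precision=4,suppress=True)
s=arm.sense();print(s['tcp_pos'],s['tcp_rot'],s['wrist_force'],s['torque'])
for n in ('scene','wrist'):
    p=camera_params(n);im=snapshot(n)[:,:,::-1]
    u,v=proj(p,[.4947,.1742,.09]).astype(int); crop(im,u-40,v-40,80,80,7,f'pics/{n}13c.png'); print(u-40,v-40)
E
```

```text
[0.4945 0.1753 0.1045] [-0.0002  0.7273  0.6864 -0.0003] [ 0.411  -0.5752 -1.9249] [ 0.0228 -0.0324 -0.0122]
240 130
215 190
```

View pics/scene13c.png

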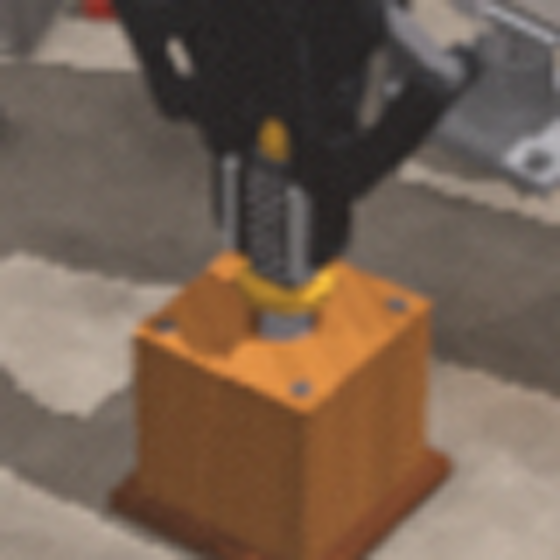

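View pics/wrist13c.png

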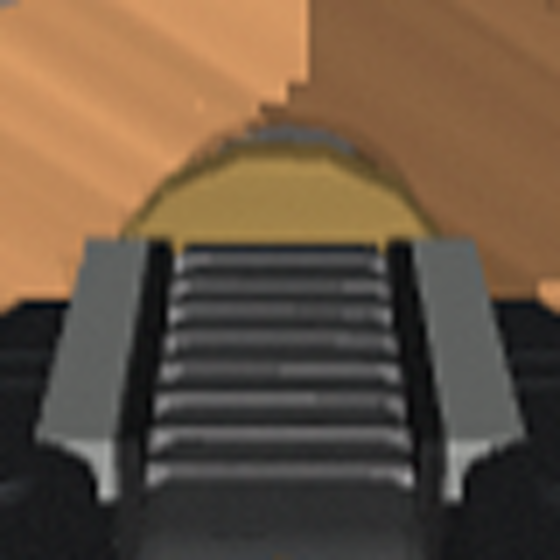

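Barrel is in the hole, collar about 12 mm above the block, no side force. Lower until it seats.

Request:
play_rows --moves "0 0 0.4 0 0 0 -1; 0 0 0.4 0 0 0 -1; 0 0 0.2 0 0 0 -1; 0 0 0 0 0 0 -1; 0 0 0 0 0 0 -1"

```text
time_s: 18.92
tcp_pos: [0.4946, 0.1753, 0.0946]
tcp_rot: [-0.0, 0.727, 0.686, -0.0]
wrist_force: [1.1, 0.2, -2.1]
opening: 0.202
```

Request:
play_rows --moves "0 0 0.1 0 0 0 -1; 0 0 0 0 0 0 -1; 0 0 0 0 0 0 -1"

```text
time_s: 19.17
tcp_pos: [0.4948, 0.1753, 0.0939]
tcp_rot: [0.0, 0.727, 0.686, 0.0]
wrist_force: [0.4, 0.1, -2.9]
opening: 0.206
```

Request:
play_rows --moves "0 0 0.1 0 0 0 -1; 0 0 0 0 0 0 -1; 0 0 0 0 0 0 -1"

```text
time_s: 19.42
tcp_pos: [0.4947, 0.1753, 0.0928]
tcp_rot: [0.0, 0.727, 0.686, -0.0]
wrist_force: [0.2, 0.3, -2.1]
opening: 0.202
```

Request:
play_rows --moves "0 0 0.05 0 0 0 -1; 0 0 0 0 0 0 -1; 0 0 0 0 0 0 -1"

```text
time_s: 19.67
tcp_pos: [0.4947, 0.1753, 0.0923]
tcp_rot: [0.0, 0.727, 0.686, -0.0]
wrist_force: [-0.8, 0.2, -2.2]
opening: 0.204
```

Request:
play_rows --moves "0 0 0.06 0 0 0 -1; 0 0 0 0 0 0 -1; 0 0 0 0 0 0 -1"

```text
time_s: 19.92
tcp_pos: [0.4948, 0.1753, 0.0921]
tcp_rot: [0.0, 0.727, 0.686, 0.0]
wrist_force: [-1.9, -1.5, 3.6]
opening: 0.206
```

Request:
play_rows --moves "0 0 0.05 0 0 0 -1; 0 0 0 0 0 0 -1; 0 0 0 0 0 0 -1"

```text
time_s: 20.17
tcp_pos: [0.4948, 0.1753, 0.0921]
tcp_rot: [0.0, 0.727, 0.686, -0.0]
wrist_force: [-3.4, -1.5, 8.6]
opening: 0.202
```

Request:
play_rows --moves "0 0 -0.05 0 0 0 -1; 0 0 0 0 0 0 1; 0 0 0 0 0 0 1; 0 0 0 0 0 0 1; 0 0 0 0 0 0 1; 0 0 0 0 0 0 1; 0 0 0 0 0 0 1; 0 0 0 0 0 0 1; 0 0 0 0 0 0 1; 0 0 0 0 0 0 1; 0 0 0 0 0 0 1"

```text
time_s: 21.08
tcp_pos: [0.4947, 0.1753, 0.0917]
tcp_rot: [0.0, 0.727, 0.686, 0.0]
wrist_force: [-0.7, -0.0, -0.3]
opening: 0.998
```

```bash
python3 - <<'E'
from h import *
im=snapshot('wrist')[:,:,::-1];cv2.imwrite('pics/w14.png',im)
s=arm.sense();print(s['tcp_pos'],s['wrist_force'],s['opening'])
E
```

```text
[0.49471211 0.17529009 0.09170039] [-0.58972517  0.30374471 -0.66065582] 0.9951291715951063
```

View pics/w14.png

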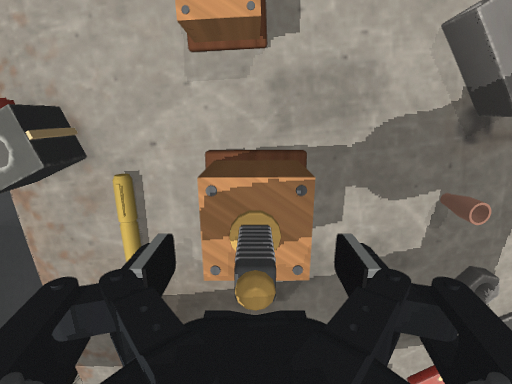

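Punch stands in the block, jaws free either side. Retreat straight up and away.

Request:
play_rows --moves "0 0 -1 0 0 0 1; 0 0 -2 0 0 0 1; 0 0 -3 0 0 0 1; 0 0 -3.5 0 0 0 1; 0 0 -3.5 0 0 0 1; 0 0 -3 0 0 0 1; 0 0 -2 0 0 0 1; 0 0 -1 0 0 0 1; -2 0.8 0 0 0 0 1; -3.4 1.2 0 0 0 0 1; -3.4 1.2 0 0 0 0 1; -2 0.8 0 0 0 0 1; 0 0 0 0 0 0 1; 0 0 0 0 0 0 1; 0 0 0 0 0 0 1"

```text
time_s: 22.38
tcp_pos: [0.5278, 0.0662, 0.2814]
tcp_rot: [-0.001, 0.727, 0.687, -0.0]
wrist_force: [-0.6, 0.2, 0.5]
opening: 1.0
```

```bash
python3 - <<'E'
from h import *
np.set_printoptions(precision=4,suppress=True)
s=arm.sense();print(s['time_s'],s['tcp_pos'],s['wrist_force'],s['opening'])
for n in ('scene','top','wrist'):
    p=camera_params(n);im=snapshot(n)[:,:,::-1]; cv2.imwrite(f'pics/{n}15.png',im)
    print(n,proj(p,[.495,.1742,.143]))
im=cv2.imread('pics/scene15.png');crop(im,220,100,130,120,5,'pics/scene15c.png')
E
```

```text
22.3833 [0.5278 0.0662 0.2814] [-0.5958  0.2426  0.5365] 0.9999411910016202
scene [280.0085 151.9159]
top [261.8192 200.4911]
wrist [215.7266  78.9114]
```

View pics/scene15c.png

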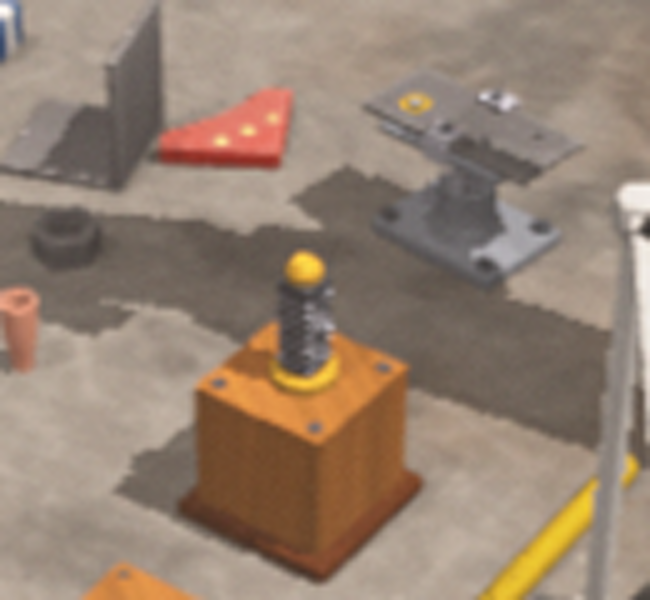

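View pics/wrist15.png

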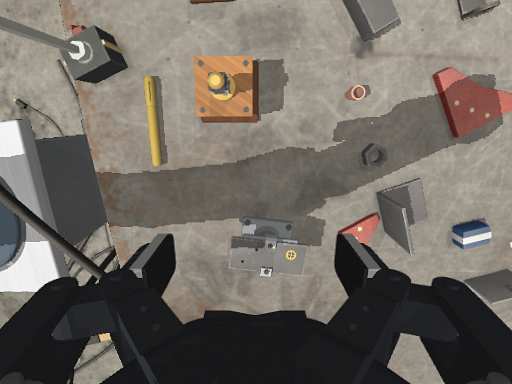

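View pics/top15.png

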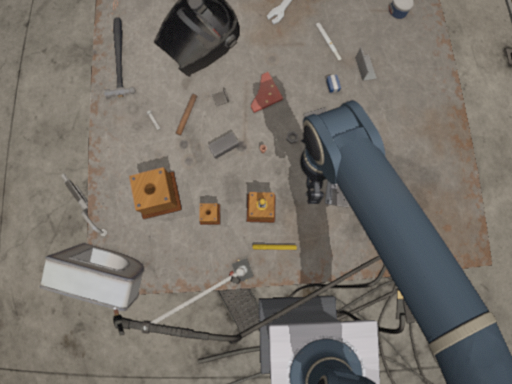

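```bash
python3 - <<'E'
from rig import ticket
print(ticket.hand_in())
E
```

```text
the job is handed in; nothing more can be done
None
```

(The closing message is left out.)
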